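Free the ultrasound probe from its clamp and slide it over in its tray

TASK

The white ultrasound probe is locked in the bench clamp: push the sliding jaw fully open and leave it open, lift the probe out and lay it gently and flat in the shallow metal tray. Then slide the loaded tray along the table, without lifting it, until it lies wholly on the dark rubber mat. Leave all the other things on the table where they stand.

Things in the scene. Friction and masses are not known exactly. Their poses are not given: they have to be found in the camera images.
- clamp: Probe clamp fixed to the table: dark steel base 20 mm high, its x -40 to +55, its y -115 to +60 mm, fixed aluminium jaw at +y, sliding jaw at -y. Origin on the table below the clamped probe head; x runs along the clamped probe from handle to scanning face, z up. A stop bar (to z 35, x 30 to 40) stands before the face.
- fixed_lip (a point): Middle of the free edge of the fixed jaw's lip, 18 mm to +y of the clamp's middle, at z 55. Each jaw is 70 mm long (x), 31 to 56 mm off the middle, up to z 59; its lip (54 mm long, z 51 to 59) reaches 12 mm over the probe head and bars it from rising. Cheeks (x -37 to -30, up to z 48) stand before the head's shoulders, from 20 mm off the middle outwards.
- jaw (a joint): Travel of the sliding jaw in m: 0 shut on the probe, 0.055 fully open; it grows as the jaw slides to the clamp's -y. It takes about 5 N and stays where it is left. Once it is open, the probe must be shifted 15 to 20 mm towards the clamp's -y to clear the lip of the fixed jaw before it can be lifted.
- jaw_tab (a point): Middle of the upper edge of the upright tab on the sliding jaw, 86 mm above the table. The tab is 60 mm long (clamp x), 10 mm thick (clamp y) and stands 27 mm above the jaw's top (z 59 to 86); push its inner face (5 mm towards the clamp's +y from this point) towards -y.
- probe: White ultrasound probe lying flat, 160 mm long, 28 mm thick, about 0.26 kg: a head 55 (x) x 60 (y) mm and a handle 30 mm wide that runs from x -27 to x -132. Origin under the centre of the head, x from handle to scanning face, z up. It starts in the clamp, underside 20 mm above the table; the handle juts out beyond the clamp's base.
- probe_grip (a point): Place to grip the handle, near the centre of mass: 72 mm from the probe's origin towards the handle, mid-width (30 mm across) and mid-thickness (14 mm above the underside). In the clamp the handle end (x -126 to -110) rests on a 24 mm wide post; its foot bar, 8 mm high, runs under the handle.
- tray: Loose shallow aluminium tray, outside 220 (x) x 120 (y) x 18 mm high, floor 6 mm thick, rim 8 mm thick (inside 204 x 104 mm), about 0.45 kg. Origin in the middle of its underside.
- mat: Thin dark rubber mat lying on the table, 270 (x) x 165 (y) mm, with no step to catch on. Origin in its middle.
- gel_bottle: Bystander: blue bottle, 60 mm across, 190 high. Origin under its centre.
- jar: Bystander: white jar with a red cap, 66 mm across, 90 high. Origin under its centre.
- spray_can: Bystander: white can, 56 mm across, 150 high. Origin under its centre.
- small_jar: Bystander: amber jar, 52 mm across, 70 high. Origin under its centre.
- wipes: Bystander: grey canister, 90 mm across, 150 high. Origin under its centre.
- cup: Bystander: white cup, 70 mm across, 90 high. Origin under its centre.
- thermometer: Bystander: white hand thermometer lying flat, 155 (x) x 42 x 30 mm. Origin under its middle.
- tray_corner0 (a point): Outer lower corner of the tray at its +x +y.
- tray_corner1 (a point): Outer lower corner of the tray at its +x -y.
- tray_corner2 (a point): Outer lower corner of the tray at its -x -y.
- tray_corner3 (a point): Outer lower corner of the tray at its -x +y.
There are look-alikes about, which are no part of the job. Leave any red look-alike of the probe alone.

How it is judged:
On the way, in this order (a step that is already met when the one before it is completed fails the run):
1. the sliding jaw is pushed open, 45 of its 55 mm or more, while the probe is still in the clamp (value of joint jaw above 0.045 m and horizontal distance between probe and clamp below 0.06 m), for 0.2 s.
2. the probe lies flat in the tray, let go, while the tray still stands beside the mat (z of probe in the frame of tray between 0.002 and 0.011 m and angle between probe's own z axis and vertical below 0.12 rad and x of probe in the frame of tray between -0.104 and 0.104 m and y of probe in the frame of tray between -0.054 and 0.054 m and x of probe_grip in the frame of tray between -0.104 and 0.104 m and y of probe_grip in the frame of tray between -0.054 and 0.054 m and contact force between the fingers and probe below 0.3 N and linear speed of each of probe, tray below 0.03 m/s and horizontal distance between tray and mat above 0.08 m), for 0.2 s.
At the end, for the whole second after the job is handed in: The tray lies with all four corners on the mat (3 mm over its edge is allowed), the probe lies flat inside the tray (within 0.12 rad, on its floor), let go and at rest, and the jaw is still open by 40 mm or more (x of tray_corner0 in the frame of mat between -0.138 and 0.138 m and y of tray_corner0 in the frame of mat between -0.0855 and 0.0855 m and x of tray_corner1 in the frame of mat between -0.138 and 0.138 m and y of tray_corner1 in the frame of mat between -0.0855 and 0.0855 m and x of tray_corner2 in the frame of mat between -0.138 and 0.138 m and y of tray_corner2 in the frame of mat between -0.0855 and 0.0855 m and x of tray_corner3 in the frame of mat between -0.138 and 0.138 m and y of tray_corner3 in the frame of mat between -0.0855 and 0.0855 m and z of probe in the frame of tray between 0.002 and 0.011 m and angle between probe's own z axis and vertical below 0.12 rad and x of probe in the frame of tray between -0.104 and 0.104 m and y of probe in the frame of tray between -0.054 and 0.054 m and x of probe_grip in the frame of tray between -0.104 and 0.104 m and y of probe_grip in the frame of tray between -0.054 and 0.054 m and contact force between the fingers and probe below 0.3 N and linear speed of each of probe, tray below 0.03 m/s and value of joint jaw above 0.04 m); the robot touches nothing.
It fails at once if the tray is lifted more than 15 mm off the table (height (world z) of tray above 0.015 m).
It fails at once if the probe is set down hard or dropped in the tray (over 60 N) (contact force between probe and tray above 60 N).
It fails at once if a bystander is shifted by more than 25 mm or tipped over (distance of any of gel_bottle, jar, spray_can, small_jar, wipes, cup, thermometer from where it was at the start of the episode above 0.025 m or angle between any of gel_bottle, jar, spray_can, small_jar, wipes, cup, thermometer's own z axis and vertical above 0.4 rad).
It also fails if it takes over 70 s, if anything falls off the work surface, if the arm or the gripper's body presses on something with over 40 N, if the wrist force passes 120 N, or if a joint passes its speed limit or range.

ROBOT

A 6-joint arm with a two-finger parallel gripper is mounted at the origin on the work surface. World frame = base frame: x ahead of the robot, y to its left, z up, the work surface at z = 0. Lengths are in m, angles in rad, forces in N, time in s.
With the tool pointing down it reaches from about 0.325 to 1 m from the base axis. Payload 5.1 kg.
Tool frame: the origin (TCP) lies at the very end of the fingers, on their centre line; the grasp point (between the pads) lies 19 mm behind it; x points along the fingers, y is the direction in which the jaws open and shut, and the axes are right-handed (so a half turn about x gives the same grasp; the last joint's range is limited). The gripper opens to 85 mm and grips with 20 to 120 N. Pads are 22 mm wide; open, the fingers measure 114 mm over their backs; the gripper's body (76 mm by 85 mm) begins 54 mm behind the grasp point. The pads swing forward as they close: fully open they stand 13 mm farther back than shut.
Start: joints at [-1.382, 0.124, 1.65, -0, 1.367, -0.083], TCP at [0.174, -0.626, 0.231] pointing down, gripper open.
Joint ranges: [-2.61, 2.61], [-1.02, 2.33], [0.03, 2.71], [-1.35, 4.49], [0.32, 2.68], [-2.91, 2.91]. Speed limits (rad/s): [2.57, 2.57, 3.14, 3.14, 3.14, 3.14].

INTERFACE

Orientations are given as a unit quaternion [w, x, y, z].
In Python, from bench import env gives the robot as it stands.
- The arm moves only by the shell command python3 -m handwheel 'ROWS' [FORCE]. ROWS is JSON, one flat list of numbers, 5 for each row, row after row: the opening, from 0 (shut) to 1 (fully open), then the shift along the tool's x, y, z in m, then the turn about the tool's x in degrees. In form: [fingers, dx, dy, dz, spin, fingers, dx, dy, dz, spin, ...]. A call has 1 to 10 rows; each row is the pose to reach, as a shift and turn from the pose commanded when the call began, along the tool's axes at that moment; what a row does not reach only later rows make up. A row lasts 1/12 s, in which the tool goes at most 41.7 mm and 7.16 degrees, less where a joint would pass 70% of its speed; a pose out of reach is approached as far as the arm can. A call with a gripper value outside its range is refused whole. The fingers move at their own pace and stop on an object; FORCE is the grip in N (left out, the last holds). Time passes only in rows, so rows that repeat a pose let the fingers close. It gives the time, the measured TCP pose, the force and the opening at its end, in the units of the state.
- env.get_state(): the state, without advancing time (a new reading comes with each control period).
- env.capture(name): name is "scene" or "side" or "wrist"; returns a dict with "pixels" (400x640x3 uint8, red, green, blue), "depth" (400x640 float32, m along the optical axis (not along the pixel's ray), 0 where there is no reading), "intrinsics" (3x3 intrinsics, pixels), "world_to_cam" (4x4, takes a point from world to camera coordinates); the wrist camera has in their place "hand_eye" (4x4, takes a point from camera to tool coordinates, whose origin is the TCP and whose axes are the tool frame's). Camera axes: x right, y up, looking along -z (the intrinsics and any distortion apply to the point x, -y, -z); pixel columns grow to the right and rows downward; lengths in m; the calibration is good to about 2 mm. The wrist camera is an equidistant fisheye: a pixel r from the principal point sees the ray r / f radians off the axis. A picture is of the moment at which its call begins: read the wrist's pose just before it.
- env.sign_off(): hands the job in, once; it reports no verdict.
The state is a dict: "t": time; "joint_pos": joint angles; "dq": joint speeds; "tau": joint torques, N m; "eef_pos": TCP position; "orientation": TCP orientation; "wrist_force": force on the tool from outside, world axes, zero at the start; "ft_torque": the same for the moment, N m; "opening": finger opening in m.
Only numpy, scipy, OpenCV 4.12 (cv2) and the standard library are available. Lean on these libraries where they do the work, as an engineer would, in place of code of your own. Each camera call takes 0.05 s, during which the arm holds its last target. There are 200 camera calls.

## Working session

There is one attempt and no reset: what is moved stays moved. The work goes in short steps, Python scripts to look and compute and a shell command to move; the robot and the scene stay as the last step left them, time stands still between calls to the robot, and variables do not carry over. Pictures are saved under pics/ and viewed, about 8 in all and at most 12, crops included, and the job is handed in when it is done.

```bash
mkdir -p pics; ls; cat > h.py <<'E'
import numpy as np, cv2
from bench import env
from scipy.spatial.transform import Rotation as R
def cloud(c):
    d=c['depth'];K=np.array(c['intrinsics']);v,u=np.mgrid[:d.shape[0],:d.shape[1]]
    P=np.stack([(u-K[0,2])/K[0,0]*d,-(v-K[1,2])/K[1,1]*d,-d],-1)
    T=np.linalg.inv(np.array(c['world_to_cam']))
    W=P@T[:3,:3].T+T[:3,3]; W[d==0]=np.nan
    return W
E
python3 - <<'E'
from h import *
for n in ['scene','side']:
    c=env.capture(n); np.savez(f'{n}0.npz',**{k:np.array(v) for k,v in c.items()})
    cv2.imwrite(f'pics/{n}0.png',c['pixels'][...,::-1]); print(c.keys(),c['intrinsics'],np.linalg.inv(c['world_to_cam'])[:3,3])
print(env.get_state())
E
```

```text
pics
dict_keys(['pixels', 'depth', 'intrinsics', 'world_to_cam']) [[480.20233446   0.         318.02833591]
 [  0.         480.20233446 200.45116895]
 [  0.           0.           1.        ]] [ 1.55433552 -0.77712086  1.24141453]
dict_keys(['pixels', 'depth', 'intrinsics', 'world_to_cam']) [[427.36467168   0.         321.51587473]
 [  0.         427.36467168 201.31235828]
 [  0.           0.           1.        ]] [ 1.25299452 -0.90589753  1.18380914]
{'t': 0.1, 'joint_pos': array([-1.38157347e+00,  1.24452025e-01,  1.65156182e+00,  2.64442640e-05,
        1.36753655e+00, -8.26036923e-02]), 'dq': array([ 0.00087224,  0.00030698, -0.00410541, -0.00045499,  0.00049029,
       -0.00083756]), 'tau': array([ 6.13034281e-04, -4.24929965e+01, -3.66656077e+01, -1.50324986e-04,
        3.92593895e-03,  2.36042251e-05]), 'eef_pos': array([ 0.17438814, -0.62557681,  0.2301537 ]), 'orientation': array([-0.095116  , -0.70055802, -0.09649934,  0.7006135 ]), 'wrist_force': array([-0.38875426,  0.27036974,  0.04983971]), 'ft_torque': array([ 0.01260659, -0.02433886, -0.00859498]), 'opening': 0.08526312101780353}
```

View pics/scene0.png

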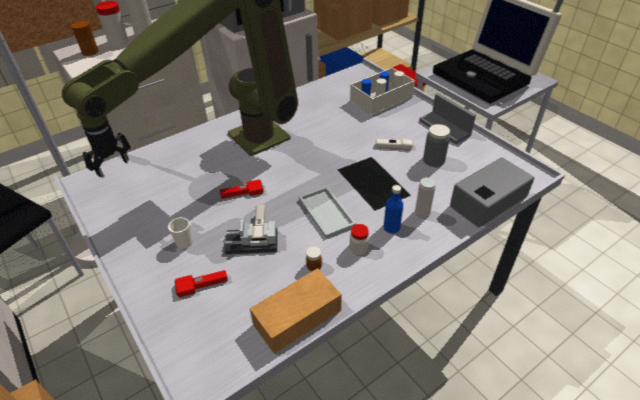

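View pics/side0.png

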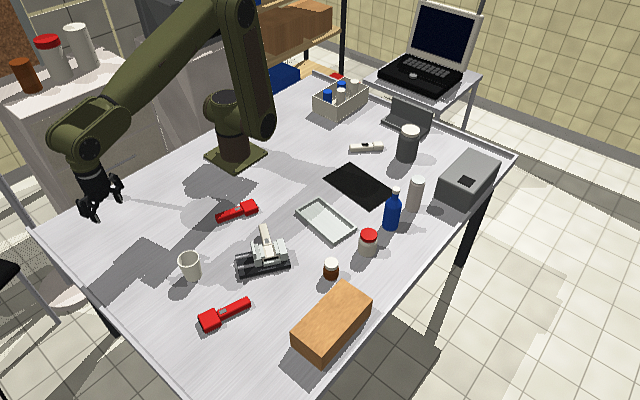

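The scene shows the white probe in the clamp at about (255,228). The other candidates are the red look-alikes at (242,189) and (200,282), and the thermometer at (393,144). The tray is at (325,212) and the mat at (373,182). I choose the white probe in the clamp and will check it in a close crop.

```bash
python3 - <<'E'
from h import *
a=[]
for n,(x,y) in {'scene':(215,195),'side':(225,215)}.items():
    z=dict(np.load(n+'0.npz'))
    im=z['pixels'][y:y+70,x:x+75,::-1]; a.append(cv2.resize(im,None,fx=5,fy=5,interpolation=cv2.INTER_CUBIC))
    W=cloud(z); px=z['pixels'].astype(int)
    ok=np.isfinite(W[...,2])
    # tray & mat & clamp by height/colour
    tab=ok&(abs(W[...,2])<.01)&(px.max(-1)<45)&(W[...,0]>.3)
    for nm,m in dict(mat=tab).items():
        k,l,s,_=cv2.connectedComponentsWithStats(m.astype(np.uint8))
        for i in range(1,k):
            if s[i,4]>300:
                p=W[l==i][:,:2].astype(np.float32); print(n,nm,s[i],cv2.minAreaRect(p), 'long axis pts',cv2.boxPoints(cv2.minAreaRect(p)).round(3).tolist())
    for u,v in ([(325,212),(255,228),(242,189),(180,232),(313,260),(360,240)] if n=='scene' else [(325,222),(265,245)]): print(n,u,v,W[v,u].round(3))
cv2.imwrite('pics/crop.png',np.hstack(a))
E
```

```text
scene mat [ 339  158   59   52 1538] ((0.5298248529434204, 0.20020228624343872), (0.16480350494384766, 0.2702234387397766), 83.96617889404297) long axis pts [[0.3869999945163727, 0.13199999928474426], [0.656000018119812, 0.10400000214576721], [0.6729999780654907, 0.2680000066757202], [0.40400001406669617, 0.29600000381469727]]
scene 325 212 [ 0.559 -0.05   0.007]
scene 255 228 [ 0.516 -0.313  0.053]
scene 242 189 [ 0.288 -0.239  0.027]
scene 180 232 [ 0.413 -0.533  0.088]
scene 313 260 [ 0.751 -0.239  0.059]
scene 360 240 [ 0.784 -0.075  0.073]
side mat [ 323  162   69   50 1656] ((0.5343025326728821, 0.19796191155910492), (0.16882281005382538, 0.269918829202652), 82.6624755859375) long axis pts [[0.38999998569488525, 0.13099999725818634], [0.6570000052452087, 0.09700000286102295], [0.6790000200271606, 0.2639999985694885], [0.41100001335144043, 0.29899999499320984]]
side 325 222 [ 0.566 -0.055  0.004]
side 265 245 [ 0.5   -0.3    0.042]
```

View pics/crop.png

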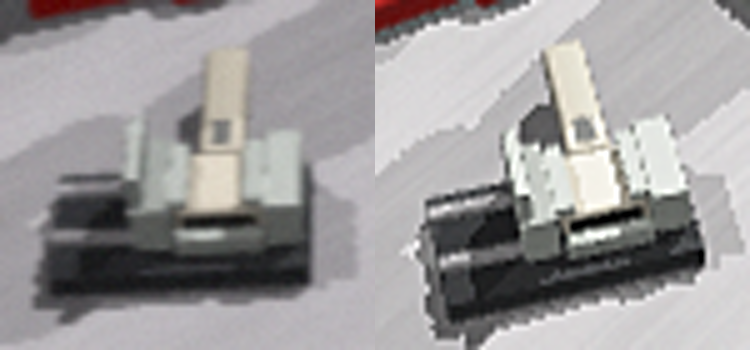

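The crop shows a cream-white probe in the clamp. Its handle points up the image (crop x about 225, y 50–150), and the head sits under the two jaws. The sliding jaw with its tab is on the left (about 135,160), and the empty rail is further left. This is the right object.

```bash
cat >> h.py <<'E'
def rect(p):
    (c,(w,hh),a)=cv2.minAreaRect(p.astype(np.float32)); 
    b=cv2.boxPoints((c,(w,hh),a)); e1,e2=b[1]-b[0],b[2]-b[1]
    e=e1 if np.hypot(*e1)>np.hypot(*e2) else e2
    return np.round(c,4),np.round(sorted((w,hh)),4),round((np.degrees(np.arctan2(e[1],e[0]))+90)%180-90,2)
E
python3 - <<'E'
from h import *
for n in ['scene','side']:
    z=dict(np.load(n+'0.npz')); W=cloud(z);px=z['pixels'].astype(int)
    X,Y,Z=W[...,0],W[...,1],W[...,2]
    t=(X>.6)&(X<.7)&(Y>-.4)&(Y<-.2); print(n,'table z',np.nanmedian(Z[t]),np.nanstd(Z[t]))
    m=(abs(Z-.018)<.006)&(abs(X-.56)<.13)&(abs(Y+.05)<.15)
    k,l,s,_=cv2.connectedComponentsWithStats(m.astype(np.uint8)); i=1+s[1:,4].argmax(); print('tray',rect(W[l==i][:,:2]),s[i])
    # handle top z .048
    near=(np.hypot(X-.47,Y+.3)<.2)
    w=near&(px[...,0]>px[...,2]+12)&(px[...,0]<px[...,1]*1.3)&(px.max(-1)>120)&(abs(Z-.048)<.008)
    k,l,s,_=cv2.connectedComponentsWithStats(w.astype(np.uint8)); i=1+s[1:,4].argmax(); print('probe',rect(W[l==i][:,:2]),s[i])
    w=near&(abs(Z-.086)<.007); print('tab',w.sum(), rect(W[w][:,:2]))
    w=near&(abs(Z-.059)<.006); print('jaws',w.sum(), rect(W[w][:,:2]))
    w=near&(abs(Z-.020)<.006); print('base',w.sum(), rect(W[w][:,:2]))
    # all objects >0.03
    m=(Z>.025)&(X>.3)&(X<1)&(abs(Y)<.9)&(Z<.22)
    k,l,s,_=cv2.connectedComponentsWithStats(m.astype(np.uint8))
    for i in range(1,k):
        if s[i,4]>60: print('  obj',W[l==i].min(0).round(3),W[l==i].max(0).round(3),s[i])
E
```

```text
scene table z -0.0007771187564045157 0.35645897272937094
tray (array([ 0.5605, -0.042 ]), array([0.129 , 0.2308]), np.float32(-9.29)) [299 186  58  51 431]
probe (array([ 0.486 , -0.2849]), array([0.0406, 0.16  ]), np.float32(-32.83)) [251 205  14  33 274]
tab 49 (array([ 0.5025, -0.3516]), array([0.0104, 0.065 ]), np.float32(-33.24))
jaws 331 (array([ 0.5021, -0.2867]), array([0.1127, 0.1502]), np.float32(-35.15))
base 631 (array([ 0.4317, -0.2868]), array([0.18 , 0.317]), np.float32(-27.88))
  obj [0.338 0.681 0.025] [0.57  0.74  0.121] [433  93  44  41 892]
  obj [0.427 0.433 0.025] [0.63  0.696 0.16 ] [424 122  28  41 819]
  obj [0.356 0.355 0.025] [0.477 0.48  0.037] [376 139  37   8 172]
  obj [0.801 0.327 0.025] [0.965 0.594 0.123] [ 451  158   84   68 3357]
  obj [0.746 0.199 0.026] [0.802 0.258 0.158] [416 178  20  37 557]
  obj [ 0.3   -0.224  0.025] [ 0.334 -0.164  0.036] [249 182  14  10  68]
  obj [0.738 0.062 0.026] [0.79  0.119 0.199] [384 185  20  45 611]
  obj [ 0.416 -0.42   0.025] [ 0.595 -0.227  0.092] [ 226  204   52   43 1000]
  obj [ 0.345 -0.557  0.026] [ 0.42
[... 1002 characters left out ...]
 [0.472 0.475 0.035] [360 141  23   7  65]
  obj [0.801 0.321 0.025] [0.958 0.59  0.118] [ 434  148   68   62 2451]
  obj [0.745 0.194 0.025] [0.8   0.253 0.156] [406 175  19  34 477]
  obj [0.728 0.058 0.026] [0.789 0.109 0.194] [383 186  19  41 528]
  obj [ 0.417 -0.382  0.025] [ 0.592 -0.228  0.091] [249 223  39  44 928]
  obj [ 0.733 -0.099  0.025] [ 0.795 -0.035  0.095] [358 228  20  25 407]
  obj [ 0.346 -0.56   0.025] [ 0.419 -0.491  0.094] [177 250  24  29 503]
  obj [ 0.711 -0.254  0.025] [ 0.758 -0.204  0.076] [323 257  16  21 255]
  obj [ 0.8   -0.502  0.025] [ 0.924 -0.258  0.093] [ 289  279   84   89 3801]
  obj [ 0.532 -0.634  0.025] [ 0.614 -0.478  0.034] [198 296  52  33 435]
```

```bash
cat >> h.py <<'E'
def axes():
    s=env.get_state(); w,x,y,z=s['orientation']; return s,R.from_quat([x,y,z,w]).as_matrix()
def goal(x,y,z,yaw=None):
    "shift in tool axes to world x,y,z; spin so that tool y lies along yaw (deg, mod 180)"
    s,M=axes(); d=M.T@(np.array([x,y,z])-s['eef_pos'])
    ty=np.degrees(np.arctan2(M[1,1],M[0,1])); out=None
    if yaw is not None: out=-((yaw-ty+90)%180-90) if M[2,0]<0 else 0
    print('eef',s['eef_pos'].round(4),'ty',round(ty,2),'shift',d.round(4),'spin',out,'q6',s['joint_pos'][5].round(2),'t',round(s['t'],2))
E
python3 -c "
from h import *
s,M=axes();print(M.round(3));goal(.46,-.22,.33,57)"
```

```text
[[-0.     0.268 -0.963]
 [ 0.002 -0.963 -0.268]
 [-1.    -0.002 -0.   ]]
eef [ 0.1744 -0.6256  0.2302] ty -74.43 shift [-0.0992 -0.3142 -0.384 ] spin 48.57421742063934 q6 -0.08 t 0.1
```

```bash
python3 -m handwheel '[1,-0.05,0,0,7,1,-0.099,-0.03,-0.04,14,1,-0.099,-0.06,-0.075,21,1,-0.099,-0.09,-0.11,28,1,-0.099,-0.12,-0.145,35,1,-0.099,-0.15,-0.18,42,1,-0.099,-0.18,-0.22,48.5,1,-0.099,-0.21,-0.255,48.5,1,-0.099,-0.235,-0.285,48.5,1,-0.099,-0.26,-0.315,48.5]'; python3 -c "from h import *
goal(.46,-.22,.33,57)"
```

```text
t: 0.93
eef_pos: [0.3792, -0.3316, 0.3298]
orientation: [0.201, -0.678, 0.2, 0.678]
wrist_force: [0.3, -0.5, -0.3]
opening: 0.0855
eef [ 0.3792 -0.3316  0.3298] ty -122.95 shift [-0.0002 -0.1376 -0.0071] spin 0.047293996566395435 q6 1.32 t 0.93
```

```bash
python3 -m handwheel '[1,0,-0.04,0,0,1,0,-0.08,0,0,1,0,-0.1,0,0,1,0,-0.1,0,0,1,0,-0.1,0,0]'; cat >> h.py <<'E'
def wrist():
    s,M=axes(); c=env.capture('wrist'); T=np.eye(4);T[:3,:3]=M;T[:3,3]=s['eef_pos']; T=T@np.array(c['hand_eye'])
    return c,T
def wcloud(c,T):
    K=np.array(c['intrinsics']);d=c['depth'];v,u=np.mgrid[:400,:640]
    a,b=(u-K[0,2])/K[0,0],(v-K[1,2])/K[1,1];r=np.hypot(a,b)+1e-9;t=np.tan(np.minimum(r,1.5))
    P=np.stack([a/r*t*d,-b/r*t*d,-d],-1); W=P@T[:3,:3].T+T[:3,3]; W[d==0]=np.nan; return W
def wproj(c,T,p):
    K=np.array(c['intrinsics']);q=np.linalg.inv(T)@np.append(p,1);r=np.hypot(q[0],q[1]);th=np.arctan2(r,-q[2])
    return np.array([K[0,2]+K[0,0]*th*q[0]/r,K[1,2]-K[1,1]*th*q[1]/r])
E
python3 - <<'E'
from h import *
c,T=wrist(); W=wcloud(c,T); np.savez('w1.npz',T=T,**{k:np.array(v) for k,v in c.items()})
cv2.imwrite('pics/w1.png',c['pixels'][...,::-1])
Z=W[...,2]; print(c['intrinsics'],T.round(3)[:3]); print(np.nanpercentile(Z,[1,10,50,90,99]))
E
```

```text
t: 1.35
eef_pos: [0.4332, -0.2489, 0.3298]
orientation: [0.199, -0.678, 0.2, 0.679]
wrist_force: [0.2, -0.7, -0.0]
opening: 0.0856
[[309.70691629   0.         321.22678652]
 [  0.         309.70691629 197.91177779]
 [  0.           0.           1.        ]] [[-0.541  0.796  0.272  0.504]
 [-0.841 -0.512 -0.174 -0.293]
 [ 0.001 -0.322  0.947  0.472]]
[-7.49062664e-01 -2.16942663e-03  2.57105278e-04  3.96956402e-01
  4.28781301e-01]
```

View pics/w1.png

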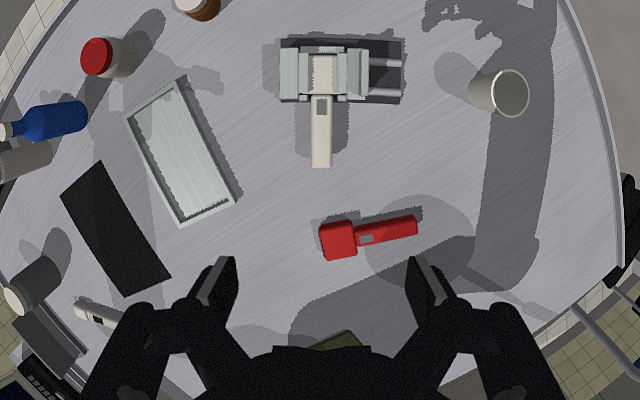

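The wrist view shows the clamp at (340,70), with the white handle from (321,95) to (321,167). The jaw tab is at about (357,70), the tray at (183,152), the mat at (115,230), and the red look-alike at (365,240). I'll refine the poses from this picture.

```bash
python3 - <<'E'
from h import *
z=dict(np.load('w1.npz'));W=wcloud(z,z['T']);px=z['pixels'].astype(int);X,Y,Z=np.moveaxis(W,-1,0)
def big(m):
    k,l,s,_=cv2.connectedComponentsWithStats(m.astype(np.uint8)); i=1+s[1:,4].argmax(); return l==i,s[i]
m,s=big((px[...,0]>px[...,2]+15)&(px[...,0]<px[...,1]*1.3)&(px.max(-1)>120)&(abs(Z-.048)<.01)); print('probe',rect(W[m][:,:2]),s,np.nanmedian(Z[m]))
a=np.radians(-33); u=np.array([np.cos(a),np.sin(a)]); n=np.array([-u[1],u[0]])
vv,uu=np.where(m)
rows=[]
for v in range(105,165,4):
    c=uu[vv==v]; 
    if len(c): p=(W[v,c.min()][:2]+W[v,c.max()][:2])/2; rows.append(p)
rows=np.array(rows); d=np.polyfit(rows@u,rows@n,1); print('handle centreline angle',np.degrees(a+np.arctan(d[0])),'len',len(rows)); print('handle end s min',(W[m][:,:2]@u).min(), 'n mid',np.mean(rows@n),'s max',(W[m][:,:2]@u).max())
near=np.hypot(X-.5,Y+.3)<.15
m,s=big(near&(abs(Z-.086)<.006)); print('tab',rect(W[m][:,:2]),s); t=W[m][:,:2]; print('tab s',np.percentile(t@u,[1,50,99]),'n',np.percentile(t@n,[1,50,99]))
m=near&(abs(Z-.059)<.004); t=W[m][:,:2]; print('jaws s',np.percentile(t@u,[1,99]),'n',np.percentile(t@n,[1,99]))
m,s=big((abs(Z-.018)<.006)&(abs(X-.56)<.14)&(abs(Y+.045)<.15)); print('tray',rect(W[m][:,:2]),s)
m,s=big((abs(Z)<.01)&(px.max(-1)<45)&(X>.3)&(abs(Y-.2)<.2)); print('mat',rect(W[m][:,:2]),s)
E
```

```text
probe (array([ 0.4726, -0.2646]), array([0.0048, 0.0128]), np.float32(-26.31)) [314 122   5  10  19] 0.04807637885534555
handle centreline angle -12.762302998821246 len 2
handle end s min 0.534296238012049 n mid 0.03543652607716081 s max 0.5468623639719039
tab (array([ 0.501 , -0.3551]), array([0.0113, 0.0603]), np.float32(-32.74)) [360  49  10  48 397]
tab s [0.58361059 0.61377586 0.64311102] n [-0.03004301 -0.02434527 -0.0194397 ]
jaws s [0.57925606 0.64786243] n [-0.02077099  0.0825122 ]
tray (array([ 0.5588, -0.0474]), array([0.1226, 0.2216]), np.float32(-9.14)) [ 122   80  114  149 2108]
mat (array([0.533 , 0.1975]), array([0.1678, 0.2681]), np.float32(-6.99)) [  60  160  111  138 6736]
```

```bash
python3 - <<'E'
from h import *
z=dict(np.load('w1.npz'));W=wcloud(z,z['T'])
def an(W,lab,a=-33):
    a=np.radians(a);u=np.array([np.cos(a),np.sin(a)]);n=np.array([-u[1],u[0]])
    S=W[...,:2]@u;N=W[...,:2]@n
    m=(abs(W[...,2]-.048)<.006)&(S<.578)&(S>.45)&(N>-.02)&(N<.08)
    b=np.arange(.46,.578,.01);e=[]
    for x in b:
        q=N[m&(abs(S-x)<.005)]
        if len(q)>4: e.append((x,np.percentile(q,3),np.percentile(q,97)))
    e=np.array(e);print(lab,e.round(4).tolist()); print(S[m].min())
an(W,'wrist')
for k in ['scene','side']:
    q=dict(np.load(k+'0.npz')); an(cloud(q),k)
E
```

```text
wrist [[0.48, 0.0159, 0.0407], [0.49, 0.0139, 0.0421], [0.5, 0.0127, 0.0421], [0.51, 0.0128, 0.0421], [0.52, 0.0129, 0.042], [0.53, 0.0131, 0.042], [0.54, 0.0132, 0.042], [0.55, 0.0147, 0.042], [0.56, 0.0148, 0.042], [0.57, 0.0149, 0.042]]
0.4807302087935147
scene [[0.49, 0.0216, 0.045], [0.5, 0.0186, 0.0437], [0.51, 0.0173, 0.0455], [0.52, 0.0176, 0.0444], [0.53, 0.0178, 0.046], [0.54, 0.02, 0.0432], [0.55, 0.0186, 0.0436], [0.56, 0.0204, 0.0435], [0.57, 0.0199, 0.0439]]
0.48132432226853367
side [[0.49, 0.0151, 0.0395], [0.5, 0.0156, 0.04], [0.51, 0.014, 0.0413], [0.52, 0.0168, 0.0402], [0.53, 0.0159, 0.0393], [0.54, 0.0144, 0.0397], [0.55, 0.016, 0.0413], [0.56, 0.016, 0.0402], [0.57, 0.0158, 0.041]]
0.4843377906051936
```

```bash
cat >> h.py <<'E'
_a=np.radians(-33);U=np.array([np.cos(_a),np.sin(_a)]);N=np.array([-U[1],U[0]])
def cl(s,n): return s*U+n*N
def where():
    s,M=axes(); p=s['eef_pos']; print('s',(p[:2]@U).round(4),'n',(p[:2]@N).round(4),'z',p[2].round(4),'F',s['wrist_force'].round(1),'open',round(s['opening'],4),'t',round(s['t'],2))
E
python3 -c "
from h import *
where();goal(*cl(.6135,.015),.066,57);print(cl(.5415,.0278),cl(.6135,-.0245))"
```

```text
s 0.499 n 0.0263 z 0.3298 F [-0.1  0.1  0.6] open 0.0857 t 1.4
eef [ 0.4328 -0.2497  0.3298] ty -122.89 shift [ 0.2637  0.0113 -0.1147] spin 0.1143617224805098 q6 1.51 t 1.4
[ 0.46928108 -0.271607  ] [ 0.50118074 -0.35468348]
```

```bash
python3 -m handwheel '[0,0,0.003,-0.035,0,0,0,0.007,-0.07,0,0,0.02,0.011,-0.105,0,0,0.055,0.011,-0.115,0,0,0.09,0.011,-0.115,0,0,0.125,0.011,-0.115,0,0,0.16,0.011,-0.115,0,0,0.19,0.011,-0.115,0,0,0.21,0.011,-0.115,0,0,0.22,0.011,-0.115,0]'; python3 -m handwheel '[0,0.02,0,0,0,0,0.036,0,0,0,0,0.042,0,0,0,0,0.044,0,0,0,0,0.044,0,0,0]'; python3 -c "from h import *
where();goal(*cl(.6135,.015),.066,57)
c,T=wrist();cv2.imwrite('pics/w2.png',c['pixels'][...,::-1])"
```

```text
t: 2.23
eef_pos: [0.5204, -0.3217, 0.1055]
orientation: [0.202, -0.675, 0.201, 0.68]
wrist_force: [0.1, 0.4, -0.0]
opening: -0.0001
t: 2.65
eef_pos: [0.5235, -0.3223, 0.0666]
orientation: [-0.201, 0.678, -0.201, -0.678]
wrist_force: [-0.8, 0.3, -1.2]
opening: -0.0002
s 0.6145 n 0.0148 z 0.0666 F [-0.8  0.3 -1.2] open -0.0002 t 2.65
eef [ 0.5235 -0.3223  0.0666] ty -122.98 shift [ 0.0006 -0.0002  0.001 ] spin 0.01620984247801971 q6 1.51 t 2.65
```

View pics/w2.png

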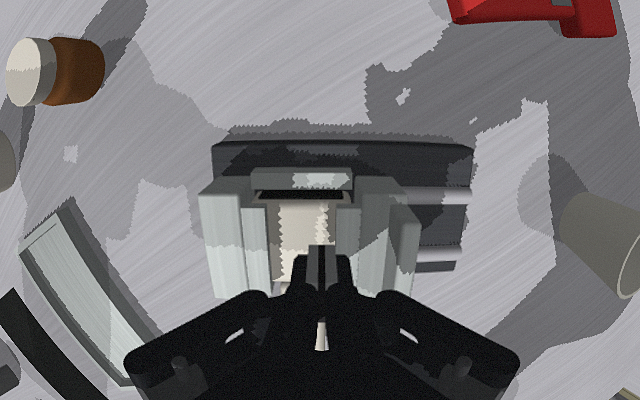

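The shut fingers (320,270) stand over the probe head, clear of the tab's inner face at (395,250). I'll push along tool +y.

```bash
python3 -m handwheel '[0,0,0.008,0,0,0,0,0.014,0,0,0,0,0.020,0,0,0,0,0.027,0,0,0,0,0.034,0,0,0,0,0.041,0,0,0,0,0.048,0,0,0,0,0.055,0,0,0,0,0.060,0,0,0,0,0.064,0,0]'; python3 -c "from h import *
where()"; python3 -m handwheel '[0,0,0.003,0,0,0,0,0.006,0,0,0,0,0.009,0,0,0,0,0.009,0,0]'; python3 -c "from h import *
where()"
```

```text
t: 3.53
eef_pos: [0.4892, -0.3753, 0.0672]
orientation: [-0.201, 0.679, -0.2, -0.677]
wrist_force: [1.5, 4.9, 3.7]
opening: -0.0
s 0.6147 n -0.0483 z 0.0672 F [1.5 4.9 3.7] open -0.0 t 3.53
t: 3.87
eef_pos: [0.4842, -0.3831, 0.0671]
orientation: [-0.201, 0.678, -0.2, -0.678]
wrist_force: [1.7, 4.0, 1.9]
opening: 0.0002
s 0.6147 n -0.0576 z 0.0671 F [1.7 4.  1.9] open 0.0002 t 3.87
```

```bash
python3 -m handwheel '[0,0,0.002,0,0,0,0,0.004,0,0,0,0,0.006,0,0,0,0,0.006,0,0]'; python3 -c "from h import *
where()
for n in ['scene','side']:
    W=cloud(env.capture(n)); near=np.hypot(W[...,0]-.49,W[...,1]+.34)<.15; S=W[...,:2]@U;T=W[...,:2]@N
    m=near&(W[...,2]>.055)&(W[...,2]<.09)&(T<-.04)&(S<.65)&(S>.57); q=W[m]; print(n,m.sum(),np.percentile(T[m],[2,10,50,90,98]).round(4))"
```

```text
t: 4.2
eef_pos: [0.4825, -0.3856, 0.067]
orientation: [-0.203, 0.679, -0.199, -0.677]
wrist_force: [7.5, 11.6, 4.8]
opening: 0.0
s 0.6147 n -0.0606 z 0.067 F [ 7.5 11.6  4.8] open 0.0 t 4.2
scene 159 [-0.0788 -0.076  -0.0626 -0.0449 -0.0428]
side 141 [-0.082  -0.0799 -0.0667 -0.0501 -0.0462]
```

The jaw stopped hard at n = -0.0606 (expected -0.060), with the force up to 14 N, so it is fully open. Next I back off, rise and go above the handle.

```bash
python3 -m handwheel '[0,0,-0.012,0,0,0,-0.035,-0.02,0,0,0,-0.065,-0.035,0,0,0.7,-0.065,-0.06,0.03,0,0.7,-0.065,-0.09,0.06,0,0.7,-0.065,-0.09,0.072,0,0.7,-0.065,-0.09,0.072,0,0.7,-0.065,-0.09,0.072,0]';python3 -c "
from h import *
where();goal(*cl(.5415,.0278),.024,57)
c,T=wrist();W=wcloud(c,T);S=W[...,:2]@U;T2=W[...,:2]@N;Z=W[...,2]
m=(abs(Z-.048)<.008)&(S<.57)&(S>.5)&(T2>-.02)&(T2<.08);print(m.sum(),np.percentile(T2[m],[2,98]) if m.sum() else 0)
cv2.imwrite('pics/w3.png',c['pixels'][...,::-1])"
```

```text
t: 4.97
eef_pos: [0.4688, -0.2731, 0.131]
orientation: [-0.2, 0.678, -0.201, -0.678]
wrist_force: [0.3, -0.5, 0.5]
opening: 0.0593
s 0.5419 n 0.0263 z 0.131 F [ 0.3 -0.5  0.5] open 0.0593 t 4.97
eef [ 0.4688 -0.2731  0.131 ] ty -122.89 shift [ 0.107  -0.0016  0.0004] spin 0.10816497136590897 q6 1.52 t 4.97
3089 [0.01349906 0.04242895]
```

View pics/w3.png

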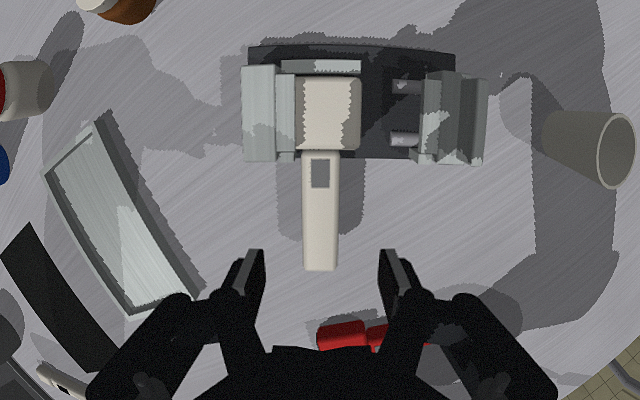

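The sliding jaw is fully open (at 455,115) and the head is free. The handle, from (320,150) to (320,270), lies between the fingers. I'll descend and grip.

```bash
python3 -m handwheel '[0.7,0.025,-0.0015,0,0,0.7,0.055,-0.0015,0,0,0.7,0.08,-0.0015,0,0,0.7,0.097,-0.0015,0,0,0.7,0.105,-0.0015,0,0,0.7,0.107,-0.0015,0,0,0.7,0.107,-0.0015,0,0,0,0.107,-0.0015,0,0,0,0.107,-0.0015,0,0,0,0.107,-0.0015,0,0]' 45; python3 -m handwheel '[0,0,0,0,0,0,0,0,0,0,0,0,0,0,0,0,0,0,0,0]'; python3 -c "
from h import *
where()"
```

```text
t: 5.85
eef_pos: [0.4712, -0.2728, 0.0262]
orientation: [-0.2, 0.679, -0.201, -0.677]
wrist_force: [-0.9, -0.5, -2.1]
opening: 0.0289
t: 6.18
eef_pos: [0.4711, -0.2727, 0.026]
orientation: [-0.2, 0.679, -0.201, -0.677]
wrist_force: [-0.8, 0.2, 5.1]
opening: 0.0291
s 0.5437 n 0.0279 z 0.026 F [-0.8  0.2  5.1] open 0.0291 t 6.18
```

```bash
python3 -m handwheel '[0,-0.001,0.003,0,0,0,-0.0015,0.007,0,0,0,-0.0015,0.011,0,0,0,-0.0015,0.015,0,0,0,-0.0015,0.018,0,0,0,-0.0015,0.018,0,0,0,-0.0015,0.018,0,0]'; python3 -c "
from h import *
where()";  python3 -m handwheel '[0,-0.005,0,0,0,0,-0.01,0,0,0,0,-0.015,0,0,0,0,-0.015,0,0,0]'; python3 -c "
from h import *
where()"
```

```text
t: 6.77
eef_pos: [0.4599, -0.2876, 0.026]
orientation: [-0.2, 0.678, -0.201, -0.678]
wrist_force: [-0.8, -0.6, 5.3]
opening: 0.0295
s 0.5424 n 0.0093 z 0.026 F [-0.8 -0.6  5.3] open 0.0295 t 6.77
t: 7.1
eef_pos: [0.4602, -0.287, 0.0413]
orientation: [-0.2, 0.678, -0.201, -0.678]
wrist_force: [0.7, -0.3, -2.3]
opening: 0.0293
s 0.5423 n 0.01 z 0.0413 F [ 0.7 -0.3 -2.3] open 0.0293 t 7.1
```

Rising with only the probe's weight (-2.3 N) on the wrist, so it is free of the lip. I'll lift on.

```bash
python3 -m handwheel '[0,-0.02,0,0,0,0,-0.04,0,0,0,0,-0.06,0,0,0,0,-0.08,0,0,0,0,-0.09,0,0,0,0,-0.09,0,0,0,0,-0.09,0,0,0]'; python3 -c "
from h import *
where()
c,T=wrist();W=wcloud(c,T);S=W[...,:2]@U;T2=W[...,:2]@N;Z=W[...,2];z0=env.get_state()['eef_pos'][2]
px=c['pixels'].astype(int)
m=(abs(Z-z0-.0225)<.015)&(px[...,0]>px[...,2]+8)&(px[...,0]>90)&(S>.5)&(S<.66)&(abs(T2-.01)<.06)
for a in np.arange(.52,.65,.01):
    q=m&(abs(S-a)<.005)
    if q.sum()>10: print(a.round(3),np.percentile(T2[q],[3,97]).round(4),np.median(Z[q]).round(4))
q=W[abs(Z-.018)<.006]; 
m=(abs(Z-.018)<.006)&(abs(W[...,0]-.56)<.14)&(abs(W[...,1]+.045)<.09);print('tray',m.sum(),rect(W[m][:,:2]))
cv2.imwrite('pics/w4.png',c['pixels'][...,::-1])"
```

```text
t: 7.68
eef_pos: [0.4601, -0.2868, 0.1305]
orientation: [-0.2, 0.678, -0.2, -0.678]
wrist_force: [0.6, 0.2, -3.5]
opening: 0.0288
s 0.5421 n 0.01 z 0.1305 F [ 0.6  0.2 -3.5] open 0.0288 t 7.68
0.52 [-0.0022  0.0245] 0.1522
0.53 [-0.002   0.0241] 0.1522
0.54 [-0.0017  0.02  ] 0.1522
0.55 [-0.0021  0.0139] 0.1522
0.56 [0.0008 0.0218] 0.152
0.58 [-0.0021  0.0214] 0.1515
0.59 [-0.0162  0.0384] 0.1518
0.6 [-0.0152  0.0381] 0.152
0.61 [-0.0146  0.0376] 0.152
0.62 [-0.0158  0.0375] 0.1519
0.63 [-0.016   0.0375] 0.1519
0.64 [-0.0149  0.0364] 0.1509
tray 3843 (array([ 0.5586, -0.0473]), array([0.1236, 0.2212]), np.float32(-8.84))
```

View pics/w4.png

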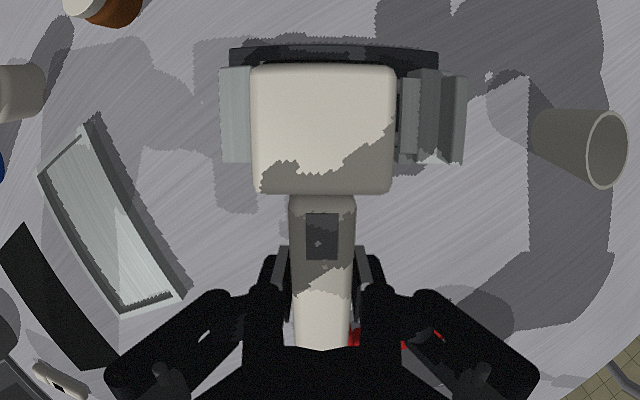

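```bash
python3 -c "
from h import *
goal(.5399,-.0444,.05,81)"
```

```text
eef [ 0.4595 -0.2864  0.1294] ty -122.93 shift [ 0.0796 -0.2468  0.0639] spin -23.92687811020943 q6 1.49 t 7.73
```

```bash
python3 -m handwheel '[0,0,-0.02,0.005,-2,0,0,-0.045,0.012,-5,0,0,-0.075,0.02,-8,0,0,-0.105,0.027,-11,0,0,-0.135,0.035,-14,0,0,-0.165,0.043,-17,0,0,-0.195,0.05,-20,0,0,-0.22,0.057,-23,0,0,-0.239,0.062,-24,0,0,-0.247,0.064,-24]';python3 -m handwheel '[0,0.02,0,0,0,0,0.045,0,0,0,0,0.065,0,0,0,0,0.075,0,0,0,0,0.079,0,0,0,0,0.079,0,0,0,0,0.079,0,0,0]'; python3 - <<'E'
from h import *
goal(.5399,-.0444,.014,81)
for n in ['scene','side']:
    c=env.capture(n); W=cloud(c);X,Y,Z=np.moveaxis(W,-1,0);px=c['pixels'].astype(int)
    m=(abs(Z-.018)<.006)&(abs(X-.56)<.13)&(abs(Y+.05)<.13); k,l,s,_=cv2.connectedComponentsWithStats(m.astype(np.uint8)); print(n,rect(W[m][:,:2]))
    cv2.imwrite(f'pics/{n}1.png',cv2.resize(c['pixels'][150:270,240:400,::-1],None,fx=3,fy=3))
c,T=wrist();W=wcloud(c,T);X,Y,Z=np.moveaxis(W,-1,0)
m=(abs(Z-.018)<.005)&(abs(X-.56)<.13)&(abs(Y+.05)<.1);print('tray',rect(W[m][:,:2]))
m=(abs(Z-.0715)<.006)&(X>.57)&(abs(X-.56)<.13)&(abs(Y+.05)<.1);print('head',m.sum(),rect(W[m][:,:2]))
cv2.imwrite('pics/w5.png',c['pixels'][...,::-1])
E
```

```text
t: 8.57
eef_pos: [0.5399, -0.0422, 0.1284]
orientation: [0.054, -0.704, 0.054, 0.706]
wrist_force: [0.3, -0.8, -2.4]
opening: 0.029
t: 9.15
eef_pos: [0.5412, -0.0452, 0.0522]
orientation: [-0.055, 0.705, -0.055, -0.705]
wrist_force: [0.4, -0.8, -1.7]
opening: 0.029
eef [ 0.5412 -0.0452  0.0522] ty -98.96 shift [ 0.0382 -0.0006  0.0014] spin 0.044533611570955145 q6 1.55 t 9.15
scene (array([ 0.5608, -0.0446]), array([0.1233, 0.2297]), np.float32(-9.18))
side (array([ 0.5605, -0.0479]), array([0.1248, 0.2249]), np.float32(-8.24))
tray (array([ 0.5588, -0.0469]), array([0.1214, 0.2214]), np.float32(-9.19))
head 21476 (array([ 0.6039, -0.0547]), array([0.0605, 0.0728]), np.float32(-8.92))
```

View pics/w5.png

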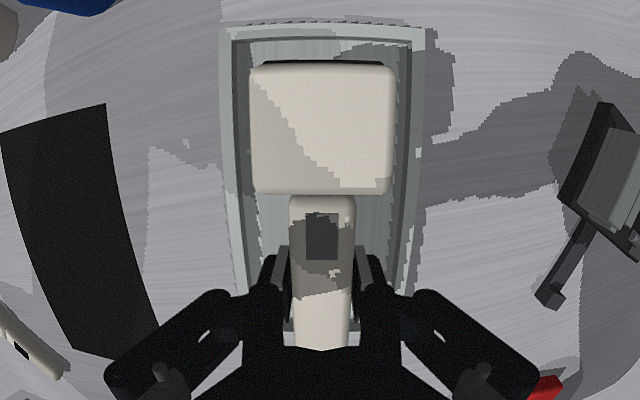

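The probe (320,130) hangs parallel to the tray and inside its rim (225–425 px). I'll lower it slowly.

```bash
python3 -m handwheel '[0,0.012,0,0.001,0,0,0.022,0,0.001,0,0,0.03,0,0.001,0,0,0.034,0,0.001,0,0,0.036,0,0.001,0,0,0.037,0,0.001,0,0,0.037,0,0.001,0]'; python3 -c "
from h import *
where()"; python3 -m handwheel '[0,0.001,0,0,0,0,0.0015,0,0,0,0,0.0015,0,0,0]';python3 -c "
from h import *
where()"
```

```text
t: 9.88
eef_pos: [0.5396, -0.0446, 0.0144]
orientation: [0.055, -0.705, 0.055, 0.705]
wrist_force: [0.4, 0.6, -1.9]
opening: 0.0293
s 0.4769 n 0.2565 z 0.0144 F [ 0.4  0.6 -1.9] open 0.0293 t 9.88
t: 10.13
eef_pos: [0.5399, -0.0447, 0.0135]
orientation: [-0.055, 0.705, -0.055, -0.705]
wrist_force: [-0.0, -0.9, -2.5]
opening: 0.0294
s 0.4772 n 0.2566 z 0.0135 F [-0.  -0.9 -2.5] open 0.0294 t 10.13
```

```bash
python3 -m handwheel '[0,0.0005,0,0,0,0,0.001,0,0,0,0,0.001,0,0,0]';python3 -c "
from h import *
where()";python3 -m handwheel '[0,0.0004,0,0,0,0,0.0008,0,0,0,0,0.0008,0,0,0]';python3 -c "
from h import *
where()"
```

```text
t: 10.38
eef_pos: [0.5398, -0.0446, 0.0123]
orientation: [-0.055, 0.705, -0.055, -0.705]
wrist_force: [-0.1, -0.2, -2.1]
opening: 0.0293
s 0.477 n 0.2566 z 0.0123 F [-0.1 -0.2 -2.1] open 0.0293 t 10.38
t: 10.63
eef_pos: [0.5399, -0.0447, 0.0121]
orientation: [-0.055, 0.705, -0.055, -0.705]
wrist_force: [-2.8, 0.4, 2.7]
opening: 0.0293
s 0.4771 n 0.2566 z 0.0121 F [-2.8  0.4  2.7] open 0.0293 t 10.63
```

Contact with the floor (the force turned from -2 to +2.7 N). I'll release and rise.

```bash
python3 -m handwheel '[0.45,0,0,0,0,0.6,0,0,0,0,0.6,0,0,0,0,0.6,0,0,0,0,0.6,-0.005,0,0,0,0.6,-0.02,0,0,0,0.6,-0.05,0,0,0,0.6,-0.085,0,0,0,0.6,-0.11,0,0,0,0.6,-0.11,0,0,0]'; python3 -m handwheel '[0.6,0,0,0,0,0.6,0,0,0,0,0.6,0,0,0,0]'; python3 - <<'E'
from h import *
where()
c,T=wrist();W=wcloud(c,T);X,Y,Z=np.moveaxis(W,-1,0)
m=(abs(Z-.018)<.005)&(abs(X-.56)<.13)&(abs(Y+.05)<.1);print('tray',rect(W[m][:,:2]))
m=(abs(Z-.034)<.006)&(abs(X-.56)<.13)&(abs(Y+.05)<.1);print('probe',m.sum(),rect(W[m][:,:2]),np.percentile(Z[m],[5,50,95]).round(4))
q=W[m];A=np.c_[q[:,:2],np.ones(len(q))];print('tilt',np.linalg.lstsq(A,q[:,2],rcond=None)[0][:2])
px=c['pixels'].astype(int)
m=(abs(Z)<.01)&(px.max(-1)<45)&(abs(X-.53)<.17)&(abs(Y-.2)<.13); print('mat',rect(W[m][:,:2]))
cv2.imwrite('pics/w6.png',c['pixels'][...,::-1])
E
```

```text
t: 11.47
eef_pos: [0.544, -0.0454, 0.1288]
orientation: [-0.055, 0.709, -0.055, -0.701]
wrist_force: [1.3, 0.0, 1.2]
opening: 0.0513
t: 11.72
eef_pos: [0.5385, -0.0444, 0.1197]
orientation: [0.055, -0.704, 0.055, 0.706]
wrist_force: [-0.3, 0.3, -0.5]
opening: 0.051
s 0.4758 n 0.256 z 0.1197 F [-0.3  0.3 -0.5] open 0.051 t 11.72
tray (array([ 0.5585, -0.0472]), array([0.121 , 0.2213]), np.float32(-8.89))
probe 10211 (array([ 0.5587, -0.0465]), array([0.0599, 0.16  ]), np.float32(-10.04)) [0.0307 0.0336 0.035 ]
tilt [-0.00088333 -0.00210457]
mat (array([0.5334, 0.1973]), array([0.1665, 0.2695]), np.float32(-6.94))
```

View pics/w6.png

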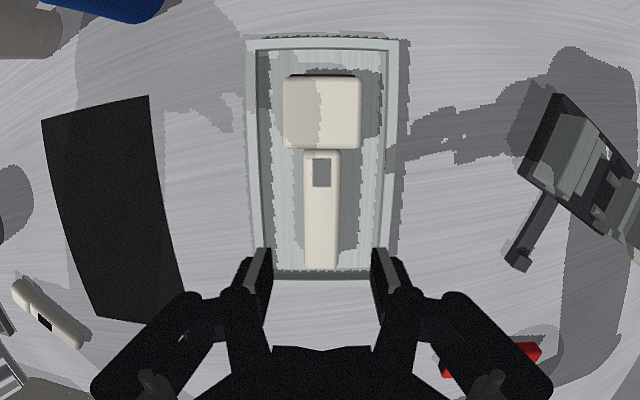

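The probe lies flat in the tray (tilt about 0.002 rad, top z 0.034), and the tray still stands beside the mat. Next I grip the tray's +y rim, the near long side on the left of the picture (250,160), beside the handle.

```bash
python3 -m handwheel '[0.3,0,-0.02,0,0,0.3,0,-0.045,0,0,0.3,0,-0.056,0,0,0.3,0,-0.056,0,0,0.3,0,-0.056,0,0]'; python3 -c "
from h import *
goal(.5475,.0113,.0095,81)"
```

```text
t: 12.18
eef_pos: [0.5479, 0.0108, 0.1204]
orientation: [0.054, -0.704, 0.055, 0.706]
wrist_force: [-0.7, -1.3, 0.1]
opening: 0.0254
eef [0.5479 0.0108 0.1204] ty -98.84 shift [ 0.1109 -0.0005  0.0002] spin 0.16060564893655283 q6 1.65 t 12.18
```

```bash
python3 -m handwheel '[0.3,0.03,0,0,0,0.3,0.06,0,0,0,0.3,0.085,0,0,0,0.3,0.1,0,0,0,0.3,0.107,0,0,0,0.3,0.11,0,0,0,0.3,0.11,0,0,0]'; python3 -c "
from h import *
where()"; python3 -m handwheel '[0,0,0,0,0,0,0,0,0,0,0,0,0,0,0,0,0,0,0,0,0,0,0,0,0]' 40;  python3 -c "
from h import *
where()"
```

```text
t: 12.77
eef_pos: [0.5483, 0.0101, 0.0112]
orientation: [0.055, -0.705, 0.055, 0.705]
wrist_force: [0.7, -0.3, -0.0]
opening: 0.0254
s 0.4543 n 0.3071 z 0.0112 F [ 0.7 -0.3 -0. ] open 0.0254 t 12.77
t: 13.18
eef_pos: [0.5497, 0.0104, 0.013]
orientation: [-0.055, 0.706, -0.055, -0.704]
wrist_force: [-0.6, -1.5, 5.4]
opening: 0.006
s 0.4553 n 0.3081 z 0.013 F [-0.6 -1.5  5.4] open 0.006 t 13.18
```

```bash
python3 -m handwheel '[0,0,-0.003,0.001,0,0,0,-0.008,0.002,0,0,0,-0.016,0.004,0,0,0,-0.026,0.007,0,0,0,-0.036,0.0095,0,0,0,-0.046,0.012,0,0,0,-0.056,0.015,0,0,0,-0.064,0.017,0,0,0,-0.069,0.018,0,0,0,-0.07,0.0185,0]'; python3 - <<'E'
from h import *
where();c=env.capture('wrist');s,M=axes();print(s['eef_pos'])
T=np.eye(4);T[:3,:3]=M;T[:3,3]=s['eef_pos'];W=wcloud(c,T@np.array(c['hand_eye']));X,Y,Z=np.moveaxis(W,-1,0)
m=(abs(Z-.018)<.005)&(abs(X-.56)<.14)&(abs(Y-.02)<.12);print('tray',m.sum(),rect(W[m][:,:2]))
E
```

```text
t: 14.02
eef_pos: [0.5426, 0.0824, 0.013]
orientation: [-0.054, 0.706, -0.055, -0.704]
wrist_force: [1.4, -6.0, 4.6]
opening: 0.006
s 0.4102 n 0.3646 z 0.013 F [ 1.4 -6.   4.6] open 0.006 t 14.02
[0.54262256 0.08238516 0.01299462]
tray 15270 (array([0.5548, 0.03  ]), array([0.1337, 0.2174]), np.float32(-9.32))
```

```bash
python3 -m handwheel '[0,0,-0.004,0.001,0,0,0,-0.011,0.003,0,0,0,-0.021,0.0055,0,0,0,-0.032,0.0085,0,0,0,-0.043,0.0115,0,0,0,-0.054,0.0145,0,0,0,-0.065,0.0175,0,0,0,-0.075,0.020,0,0,0,-0.082,0.022,0,0,0,-0.084,0.0225,0]';  python3 -m handwheel '[0,0,-0.004,0.001,0,0,0,-0.011,0.003,0,0,0,-0.021,0.0055,0,0,0,-0.032,0.0085,0,0,0,-0.043,0.0115,0,0,0,-0.054,0.0145,0,0,0,-0.065,0.0175,0,0,0,-0.075,0.020,0,0,0,-0.082,0.022,0,0,0,-0.084,0.0225,0]'; python3 - <<'E'
from h import *
where();print(env.get_state()['eef_pos'])
for n in ['scene','side']:
    c=env.capture(n); W=cloud(c);X,Y,Z=np.moveaxis(W,-1,0)
    px=c['pixels'].astype(int);m=(abs(Z)<.01)&(px.max(-1)<45)&(abs(X-.53)<.17)&(abs(Y-.2)<.13); print(n,'mat seen',m.sum())
    cv2.imwrite(f'pics/{n}2.png',cv2.resize(c['pixels'][110:270,250:470,::-1],None,fx=3,fy=3))
E
```

```text
t: 14.9
eef_pos: [0.5332, 0.1691, 0.0129]
orientation: [-0.054, 0.706, -0.055, -0.704]
wrist_force: [0.5, -7.8, 7.4]
opening: 0.0061
t: 15.73
eef_pos: [0.5239, 0.2556, 0.013]
orientation: [-0.054, 0.706, -0.055, -0.704]
wrist_force: [-0.1, -8.5, 8.3]
opening: 0.0063
s 0.3001 n 0.4997 z 0.013 F [-0.1 -8.5  8.3] open 0.0063 t 15.73
[0.52387256 0.25562698 0.01299353]
scene mat seen 310
side mat seen 401
```

View pics/side2.png

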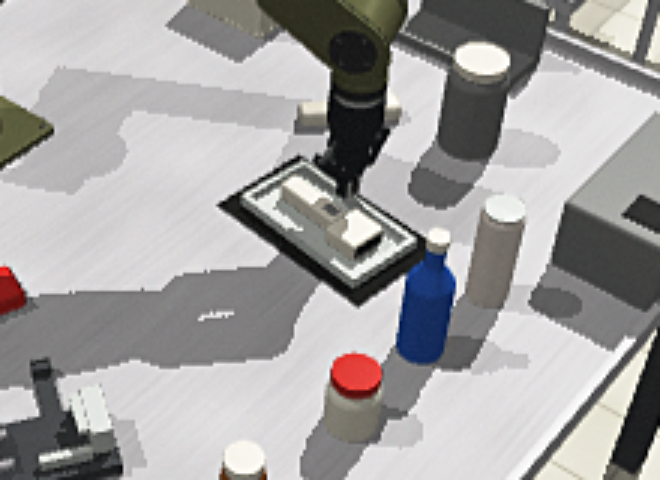

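The tray (330,220) with the flat probe lies on the mat, with a dark margin around it. I'll release, open a little, rise straight up and measure.

```bash
python3 -m handwheel '[0.2,0,0,0,0,0.28,0,0,0,0,0.28,0,0,0,0,0.28,-0.005,0,0,0,0.28,-0.02,0,0,0,0.28,-0.05,0,0,0,0.28,-0.085,0,0,0,0.28,-0.12,0,0,0,0.28,-0.16,0,0,0,0.28,-0.2,0,0,0]'; python3 -m handwheel '[0.28,-0.02,0.03,0,0,0.28,-0.02,0.06,0,0,0.28,-0.02,0.06,0,0,0.28,-0.02,0.06,0,0]'; python3 - <<'E'
from h import *
where()
c,T=wrist();W=wcloud(c,T);X,Y,Z=np.moveaxis(W,-1,0);px=c['pixels'].astype(int)
def big(m):
    k,l,s,_=cv2.connectedComponentsWithStats(m.astype(np.uint8)); return l==1+s[1:,4].argmax()
m=big((abs(Z-.018)<.005)&(abs(X-.53)<.16)&(abs(Y-.2)<.13));r=cv2.minAreaRect(W[m][:,:2].astype(np.float32));print('tray',rect(W[m][:,:2]))
a=np.radians(-6.9);u=np.array([np.cos(a),np.sin(a)]);n=np.array([-u[1],u[0]]);b=np.array(rect(W[m][:,:2])[0]);
th=np.radians(rect(W[m][:,:2])[2]);e=np.array([np.cos(th),np.sin(th)]);f=np.array([-e[1],e[0]])
for i,j in [(1,1),(1,-1),(-1,-1),(-1,1)]:
    q=b+i*.11*e+j*.06*f-[.5334,.1974]; print('corner in mat',(q@u).round(4),(q@n).round(4))
m=big((abs(Z-.034)<.005)&(abs(X-.53)<.12)&(abs(Y-.2)<.08));q=W[m];print('probe',rect(q[:,:2]),np.median(q[:,2]),'tilt',np.linalg.lstsq(np.c_[q[:,:2],np.ones(len(q))],q[:,2],rcond=None)[0][:2].round(4))
m=(abs(Z)<.006)&(px.max(-1)<45)&(abs(X-.53)<.17)&(abs(Y-.2)<.13); print('mat now',rect(W[m][:,:2]))
for k in ['scene','side']:
    W=cloud(env.capture(k)); S=W[...,:2]@U;Q=W[...,:2]@N; m=(abs(W[...,2]-.086)<.007)&(abs(S-.61)<.05)&(abs(Q)<.12); print(k,'tab n',np.median(Q[m]))
cv2.imwrite('pics/w7.png',c['pixels'][...,::-1])
E
```

```text
t: 16.67
eef_pos: [0.5217, 0.2555, 0.2127]
orientation: [0.055, -0.704, 0.055, 0.705]
wrist_force: [0.6, 0.8, 0.6]
opening: 0.0239
t: 17.0
eef_pos: [0.5131, 0.1956, 0.232]
orientation: [-0.056, 0.705, -0.055, -0.705]
wrist_force: [-0.2, -0.3, 0.0]
opening: 0.024
s 0.3238 n 0.4435 z 0.232 F [-0.2 -0.3  0. ] open 0.024 t 17.0
tray (array([0.5336, 0.1981]), array([0.1214, 0.2194]), np.float32(-8.84))
corner in mat 0.1121 0.057
corner in mat 0.108 -0.063
corner in mat -0.1119 -0.0555
corner in mat -0.1078 0.0644
probe (array([0.5331, 0.1975]), array([0.0595, 0.1589]), np.float32(-8.54)) 0.033559224891098416 tilt [-0.0006 -0.0009]
mat now (array([0.5337, 0.1974]), array([0.1644, 0.2699]), np.float32(-7.12))
scene tab n -0.07463245433909137
side tab n -0.07774586915835764
```

View pics/w7.png

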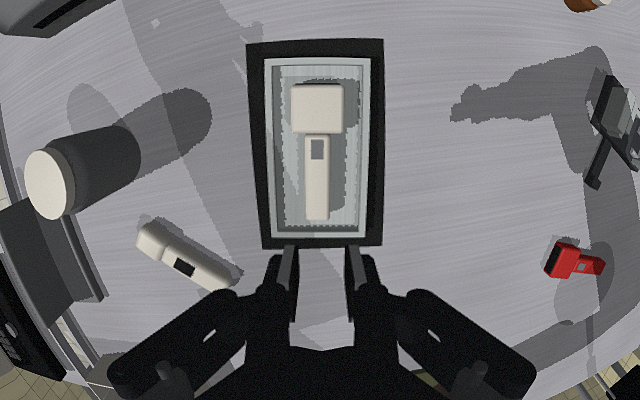

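The tray (318,150) lies centred on the mat with a dark margin all round. The probe is flat inside it and the gripper is clear.

```bash
python3 -c "
from bench import env
print(env.sign_off())"
```

```text
the job is handed in; nothing more can be done
None
```

The job is handed in at about 17 s of the 70 s allowed; the sign-off gave no verdict. I pushed the jaw open to its stop and lifted the probe out. I laid it in the tray, then gripped the tray's rim and slid it onto the mat without lifting it.

Last checks:
- **Tray:** centred on the mat within about 1 mm. The corners lie within ±0.112 m and ±0.065 m in the mat's frame (allowed ±0.138 and ±0.0855).
- **Probe:** flat on the tray floor, with its top at z 0.034 m and a tilt of about 0.001 rad. It touched down with only a few newtons on the wrist.
- **Jaw:** it reached its hard stop during the push. In the last pictures the tab stood about 50 mm (scene view) and 53 mm (side view) from its first position, a 3 mm disagreement between the cameras but well above 40 mm.
- **Gripper:** clear of everything and reading no force.
- **Bystanders:** I did not measure them again. No move went near them, and those in view in the last pictures looked undisturbed.

No check failed.

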